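# Fit a pulley wheel on its stub axle and lock it with a hairpin spring clip

## Task

Make up the pulley bracket for this order: drop the orange pulley wheel over the stub axle so that it lies flat on the bracket, then push the red-handled hairpin clip sideways onto the axle's neck, between the wheel and the axle's head, until it snaps past the bulge and its inner loop bears firmly against the axle. Feel for that stop and do not ram it, which would bend the clip (it must never take more than 14 N); let go, leaving the clip flat on the wheel and the other things on the counter where they are.

Things in the scene. Friction and masses are not known exactly. Their poses are not given: they have to be found in the camera images.
- bracket: Blue steel plate 90 x 70 x 10 mm, fixed, with an upright stub axle at its centre. Origin: centre of the plate's underside, z up. Heights above it: shoulder of 24 mm diameter, on which the wheel rests, 14 mm; axle of 14 mm diameter to 34 mm; neck of 10 mm diameter from 34 to 46 mm; head of 14 mm diameter to 51 mm, then a cone to 55 mm.
- axle_neck (a point): Point on the axle's centre line at mid neck, 41 mm above the bracket's origin. With the wheel on, the free neck is the 10 mm from the wheel's top (36 mm above the bracket's origin) to the head (46 mm).
- sheave: Loose orange plastic pulley wheel, 52 mm diameter, 22 mm thick, flat faces, bore 18 mm, a rope groove round its rim, about 0.09 kg. It lies flat; origin: centre of its underside, z along the bore.
- clip: Loose hairpin spring clip of 5 mm steel wire, lying flat, with a red rubber handle 26 x 16 x 16 mm (x, y, z), about 0.057 kg. Origin: centre of the handle's underside, level with the wire's underside; z up. Two spring legs run forward along +x, tips at x = 71 mm with a mouth 18 mm wide. It is pushed along its own +x; the axle meets the legs when about 64 mm ahead of the clip's origin.
- clip_seat (a point): Middle of the clip's pocket, 40 mm along the clip's +x from its origin, 2.5 mm up (mid wire). The stop is a rigid inner wire loop between the legs, bent by hand: its reach differs from clip to clip and is not measured, so the axle's centre line meets it anywhere from 34 to 46 mm along the clip's x. Pushed on with 6 N or more there the clip counts as home; over 14 N bends it.
- spare_sheave: Bystander: grey pulley wheel 70 mm diameter, 24 mm thick, bore too small. Origin: centre of its underside.
- bolt: Bystander: steel bolt standing on its head, 22 mm head, 55 mm tall. Origin: centre of its underside.
- tape_roll: Bystander: yellow roll 90 mm diameter, 24 mm tall. Origin: centre of its underside.
- screwdriver: Bystander: screwdriver lying flat. Origin on its underside.
- oil_bottle: Bystander: white bottle 56 mm diameter, 140 mm tall, red cap. Origin: centre of its underside.
- clip_bulge (a point): Point midway between the inward bulges of the legs, 58 mm along the clip's +x from its origin; the gap there is 5.6 mm at rest. Passing the 10 mm neck takes a push of about 3 to 7 N at the peak, then the clip snaps in; in the pocket behind, the legs grip the neck lightly and drag with up to 3 N.
There are look-alikes about, which are no part of the job. There is more than one size of the sheave; the one meant has the size given above.

How it is judged:
By the outcome, as a careful person would: the job done as asked, in the order asked, and still so for the second after the job is handed in, with the robot touching nothing.
It also fails if it takes over 70 s, if anything falls off the work surface, if the arm or the gripper's body presses on something with over 40 N, if the wrist force passes 120 N, or if a joint passes its speed limit or range.

## Robot

A 6-joint arm with a two-finger parallel gripper is mounted at the origin on the work surface. World frame = base frame: x ahead of the robot, y to its left, z up, the work surface at z = 0. Lengths are in m, angles in rad, forces in N, time in s.
With the tool pointing down it reaches from about 0.35 to 0.85 m from the base axis. Payload 8.1 kg.
Tool frame: the origin (TCP) lies at the very end of the fingers, on their centre line; the grasp point (between the pads) lies 19 mm behind it; z points along the fingers, y is the direction in which the jaws open and shut (so a half turn about z gives the same grasp; the last joint's range is limited). The gripper opens to 85 mm and grips with 20 to 120 N. Pads are 22 mm wide; open, the fingers measure 114 mm over their backs; the gripper's body (76 mm by 85 mm) begins 54 mm behind the grasp point. The pads swing forward as they close: fully open they stand 13 mm farther back than shut.
Start: joints at [-1.377, 0.13, 1.488, -0, 1.523, -0.085], TCP at [0.165, -0.577, 0.197] pointing down, gripper open.
Joint ranges: [-2.96, 2.96], [-0.89, 2.26], [0.02, 2.5], [-1.34, 4.48], [0, 2.73], [-2.66, 2.66]. Speed limits (rad/s): [2.39, 2.39, 2.79, 3.14, 3.14, 3.14].

## Interface

Orientations are given as a 3x3 rotation matrix whose columns are the frame's x, y, z axes.
In Python, from bench import manip, hand, telemetry, get_image, camera_info, hand_in, recognise, masks_of gives the robot as it stands. The module is installed in compiled form; this text tells all that it offers. Calls block until the motion is done:
- manip.move_pose(position, orientation): joint-space move of the TCP to a pose.
- manip.move_linear(position, ori=None, max_speed=0.15, contact_N=None): straight line of the TCP; ori=None keeps the orientation; max_speed is the mean speed in m/s. With contact_N (N) it stops when the force on the tool has changed by that much, and returns True; else False.
- manip.goto_joints(angles): joint-space move.
- hand.gripper_open() and hand.grasp(): open the fingers fully, or close them until they stop; the grip force is fixed at half the most.
- manip.dwell(seconds).
- manip.solve_ik(position, orientation): joint angles nearest the present ones, or None.
- telemetry.observe(): the state.
- get_image(name): name is "scene" or "side" or "wrist"; returns the picture (384x512x3 uint8, blue, green, red); there is no depth.
- camera_info(name): a dict with "K" (3x3 intrinsics, pixels), "cam_to_world" (4x4, takes a point from camera to world coordinates); the wrist camera has in their place "T_tool_cam" (4x4, takes a point from camera to tool coordinates, whose origin is the TCP and whose axes are the flange's). Camera axes: x right, y down, z forward; pixel columns grow to the right and rows downward; lengths in m; the calibration is good to about 2 mm. A picture is of the moment at which its call begins: read the wrist's pose just before it. camera_info takes no time and is no camera call.
A pose or a line that the arm cannot do raises manip.Unreachable and nothing moves.
- hand_in(): hands the job in, once; it reports no verdict.
Trained networks look in the newest picture that a camera, given by its name, has taken for a name from the list of things; names that differ only in an ending like _2 or _b are one class to them, and where a whole thing is asked for, a point or a joint stands for the part that bears it (a point fixed in the world has none). Each returns a list of dicts, best first, with "confidence" (0 to 1); they miss things now and then, are a little off and sometimes report something else, mostly with a low value. They report only what shows in the picture. A call takes as long as a camera call. They do not tell look-alikes from the thing itself.
- recognise(label, camera): "xy" ([column, row] in pixels, amid what is visible of it).
- masks_of(label, camera): "mask" (384x512 bool, what is visible of it) and "xy" ([column, row] in pixels, amid what is visible of it).
The state is a dict: "time_s": time; "joint_positions": joint angles; "joint_velocities": joint speeds; "effort": joint torques, N m; "eef_pos": TCP position; "tool_rot": TCP orientation; "contact_force": force on the tool from outside, world axes, zero at the start; "ft_torque": the same for the moment, N m; "grip_width": finger opening in m.
Only numpy, scipy, OpenCV 4.12 (cv2) and the standard library are available. Lean on these libraries where they do the work, as an engineer would, in place of code of your own. Each camera call takes 0.05 s, during which the arm holds its last target.

## Working session

There is one attempt and no reset: what is moved stays moved. The work goes in short steps, each a Python script; the robot and the scene stay as the last script left them, time stands still between calls to the robot, and variables do not carry over. Pictures are saved under pics/ and viewed, and the job is handed in when it is done.

```bash
mkdir -p pics; python3 - <<'E'
from bench import *
import cv2,numpy as np
for c in ["scene","side","wrist"]:
    cv2.imwrite(f"pics/a_{c}.png",get_image(c)); i=camera_info(c)
    print(c,{k:np.round(v,4).tolist() if hasattr(v,'__len__') and not isinstance(v,str) else v for k,v in i.items()})
    for l in ["bracket","sheave","clip"]:
        print(l,[(np.round(d["xy"],1).tolist(),round(d["confidence"],2)) for d in recognise(l,c)])
s=telemetry.observe();print(s["time_s"],s["contact_force"],s["grip_width"],s["tool_rot"])
E
```

```text
scene {'K': [[446.7533, 0.0, 250.8293], [0.0, 446.7533, 192.0479], [0.0, 0.0, 1.0]], 'cam_to_world': [[-0.6273, 0.5003, -0.5969, 1.311], [0.7787, 0.417, -0.4688, 0.5903], [0.0143, -0.7589, -0.6511, 0.8694], [0.0, 0.0, 0.0, 1.0]]}
bracket [([232.9, 208.3], 0.8), ([329.7, 223.2], 0.57)]
sheave [([215.7, 155.6], 0.78), ([210.3, 183.1], 0.64), ([299.5, 264.5], 0.64), ([246.3, 145.3], 0.63), ([329.0, 221.4], 0.19)]
clip [([329.2, 223.0], 0.56)]
side {'K': [[441.5936, 0.0, 254.5164], [0.0, 441.5936, 194.5325], [0.0, 0.0, 1.0]], 'cam_to_world': [[-0.9574, -0.18, 0.2259, 0.2962], [-0.2885, 0.5588, -0.7775, 0.8523], [0.0137, -0.8095, -0.587, 0.7063], [0.0, 0.0, 0.0, 1.0]]}
bracket [([232.2, 205.4], 0.79)]
sheave [([261.7, 177.0], 0.82), ([301.9, 175.4], 0.66), ([341.3, 180.7], 0.57), ([235.5, 205.8], 0.54)]
clip [([250.0, 278.0], 0.56)]
wrist {'K': [[341.9265, 0.0, 256.1708], [0.0, 341.9265, 195.8454], [0.0, 0.0, 1.0]], 'T_tool_cam': [[-0.0009, -0.9639, -0.2663, 0.0669], [1.0, -0.0009, -0.0001, -0.0009], [-0.0001, -0.2663, 0.9639, -0.1755], [0.0, 0.0, 0.0, 1.0]]}
bracket []
sheave []
clip []
0.6 [ 0.65401261 -0.32728292 -0.5863365 ] 0.08590443010279718 [[ 9.61385651e-01  2.75204707e-01  1.96731185e-06]
 [ 2.75204707e-01 -9.61385650e-01 -3.73411445e-05]
 [-8.38511334e-06  3.64406540e-05 -9.99999999e-01]]
```

View pics/a_scene.png

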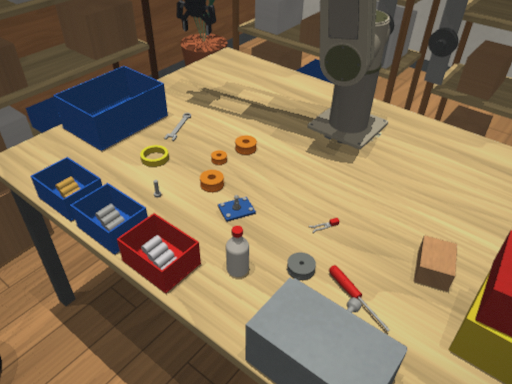

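View pics/a_side.png

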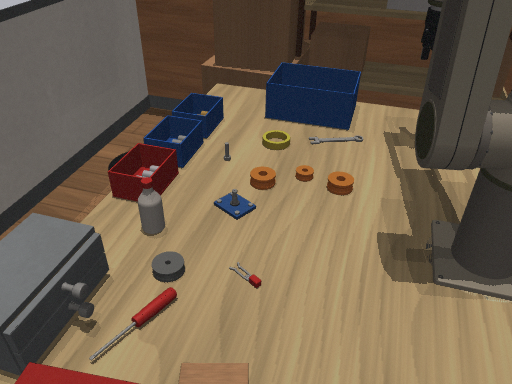

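The scene view shows the blue bracket at (236,208), the clip at (325,224) with its red handle at (334,221), and three orange wheels at (212,180), (219,157) and (246,145). The small wheel is clearly wrong, so I need to measure the other two.

```bash
cat > h.py <<'E'
from bench import *
import cv2,numpy as np
def cam(c,st=None):
    i=camera_info(c)
    if c=="wrist":
        T=np.eye(4);T[:3,:3]=st["tool_rot"];T[:3,3]=st["eef_pos"];return i["K"],T@i["T_tool_cam"]
    return i["K"],i["cam_to_world"]
def ray(K,T,uv):
    d=T[:3,:3]@np.linalg.solve(K,[uv[0],uv[1],1]);return T[:3,3],d
def onz(K,T,uv,z):
    o,d=ray(K,T,uv);return o+d*(z-o[2])/d[2]
def proj(K,T,P):
    p=np.linalg.inv(T)@np.r_[P,1];q=K@p[:3];return q[:2]/q[2]
def down(yaw): # tool x axis at yaw, z down
    c,s=np.cos(yaw),np.sin(yaw);return np.array([[c,s,0],[s,-c,0],[0,0,-1.]])
def snap(c,n):
    st=telemetry.observe();im=get_image(c);cv2.imwrite(f"pics/{n}.png",im);return im,*cam(c,st)
E
python3 - <<'E'
from h import *
K,T=cam("scene");K2,T2=cam("side")
for n,a,z in [("brk",(236,209),.01),("w1",(212,180),.011),("w2",(219,157),.01),("w3",(246,145),.011),("clip",(325,224),.003),("handle",(334.5,221),.008)]:
    print(n,onz(K,T,a,z).round(4))
for n,a,z in [("brk",(235,206),.01),("w1",(263,178),.011),("w2",(304,173),.01),("w3",(340.5,183),.011),("handle",(255,281),.008)]:
    print(n,onz(K2,T2,a,z).round(4))
# wheel sizes: fit disk silhouettes
for c,KK,TT in (("scene",K,T),("side",K2,T2)):
    im=get_image(c);hsv=cv2.cvtColor(im,cv2.COLOR_BGR2HSV)
    m=cv2.inRange(hsv,(5,180,90),(14,255,255))
    n,l,s,ce=cv2.connectedComponentsWithStats(m)
    for k in range(1,n):
        if 40<s[k,4]<2000:print(c,s[k],ce[k].round(1),end=' ')
        if 40<s[k,4]<2000:
            p=onz(KK,TT,ce[k],.015);print(p.round(3),"width mm",1000*s[k,2]/KK[0,0]*np.linalg.norm(p-TT[:3,3]))
E
```

```text
brk [ 0.6074 -0.0145  0.01  ]
w1 [ 0.5559 -0.1538  0.011 ]
w2 [ 0.4533 -0.2175  0.01  ]
w3 [ 0.3453 -0.1927  0.011 ]
clip [0.4911 0.2086 0.003 ]
handle [0.4689 0.2249 0.008 ]
brk [ 0.5977 -0.006   0.01  ]
w1 [ 0.564  -0.1524  0.011 ]
w2 [ 0.4587 -0.2153  0.01  ]
w3 [ 0.3508 -0.195   0.011 ]
handle [0.4738 0.2262 0.008 ]
scene [236 144  20  11 130] [245.4 149.5] [ 0.371 -0.174  0.015] width mm 66.36978326797856
scene [212 158  15   7  64] [218.9 161. ] [ 0.475 -0.199  0.015] width mm 48.09360848897276
scene [201 181  22  11 147] [211.8 186.6] [ 0.583 -0.13   0.015] width mm 65.67304889947286
side [251 167  24  15 263] [262.4 173.9] [ 0.57  -0.166  0.015] width mm 68.5488211408723
side [296 166  18  10 128] [304.5 170.5] [ 0.459 -0.221  0.015] width mm 52.467673943483284
side [328 172  26  23 332] [340.9 181.4] [ 0.35  -0.197  0.015] width mm 74.0757194203302
side [254 182  20   7  65] [262.9 185.1] [ 0.553 -0.113  0.015] width mm 55.01906816959314
```

```bash
python3 - <<'E'
from h import *
yaw=np.arctan2(-.18,.46)
manip.move_pose([.46,-.18,.22],down(yaw))
im,K,T=snap("wrist","b_wheels")
print(telemetry.observe()["time_s"],T.round(3).tolist())
hsv=cv2.cvtColor(im,cv2.COLOR_BGR2HSV)
m=cv2.inRange(hsv,(3,150,60),(16,255,255))
n,l,s,ce=cv2.connectedComponentsWithStats(m)
for k in range(1,n):
    if s[k,4]>300:print(s[k],ce[k].round(1))
for l in ("sheave","bracket"):
  for d in masks_of(l,"wrist"):
    ys,xs=np.nonzero(d["mask"]);print(l,d["confidence"],d["xy"],xs.min(),xs.max(),ys.min(),ys.max(),len(xs))
E
```

```text
2.55 [[-0.366, -0.897, -0.248, 0.522], [-0.931, 0.353, 0.097, -0.204], [0.0, 0.266, -0.964, 0.396], [0.0, 0.0, 0.0, 1.0]]
[ 264  129   47   49 1272] [284.8 155.9]
[ 269  211   61   66 2537] [299.3 246.6]
sheave 0.87 [287.7, 156.1] 264 311 129 178 1728
sheave 0.83 [300.5, 244.8] 269 329 211 275 3016
sheave 0.59 [181.4, 81.2] 155 228 44 118 3988
bracket 0.59 [71.7, 95.1] 36 105 47 139 5764
```

View pics/b_wheels.png

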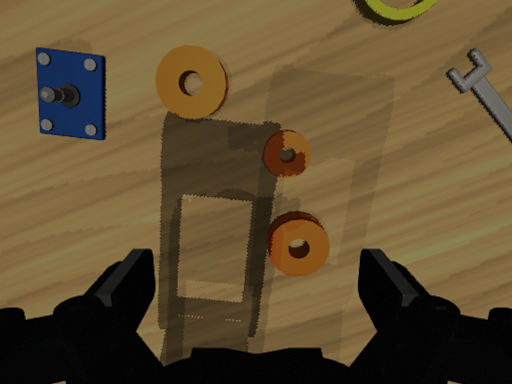

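The wrist view shows the bracket at (70,93) and three orange wheels: large (191,82), small (288,153) and one nearer the hand (298,246). I'll measure their diameters.

```bash
python3 - <<'E'
from h import *
st=telemetry.observe();K,T=cam("wrist",st)
im=get_image("wrist")
for d in masks_of("sheave","wrist"):
    c=cv2.findContours(d["mask"].astype(np.uint8),cv2.RETR_EXTERNAL,cv2.CHAIN_APPROX_NONE)[0]
    c=max(c,key=len)[:,0,:].astype(float)
    for z in (.022,):
        P=np.array([onz(K,T,p,z)[:2] for p in c])
        (x,y),(a,b),_=cv2.fitEllipse((P*1000).astype(np.float32))
        print(d["xy"],z,round(x,1),round(y,1),round(a,1),round(b,1))
big=cv2.resize(im[30:290,20:340],None,fx=2.4,fy=2.4,interpolation=cv2.INTER_CUBIC);cv2.imwrite("pics/c.png",cv2.convertScaleAbs(big,alpha=1.8))
E
```

```text
[184.6, 78.2] 0.022 564.0 -148.9 72.0 75.5
[292.0, 156.0] 0.022 457.9 -215.3 49.7 51.6
[299.7, 245.3] 0.022 352.7 -190.3 71.9 82.8
[71.4, 94.0] 0.022 599.2 -27.0 79.4 101.5
```

View pics/c.png

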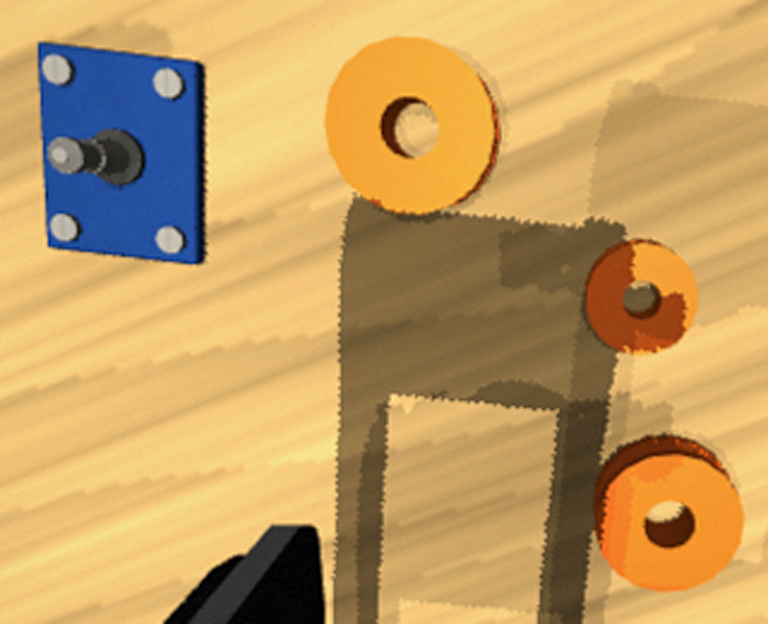

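```bash
python3 - <<'E'
from h import *
st=telemetry.observe();K,T=cam("wrist",st)
f=lambda p:(p[0]/2.4+20-.3,p[1]/2.4+30-.3)
C=[onz(K,T,f(p),.01)[:2]*1000 for p in [(40,42),(204,62),(204,262),(48,246)]]
for i in range(4):print(C[i].round(1),np.linalg.norm(C[i]-C[i-1]).round(1))
print("axle top",onz(K,T,f((65,155)),.055).round(4),"shoulder",onz(K,T,f((120,158)),.014).round(4))
for n,a,b,z in [("w1",(326,125),(496,125),.028),("w2",(585,298),(698,298),.022),("w3",(597,520),(743,520),.028)]:
    for zz in(z,.022):print(n,zz,np.linalg.norm(onz(K,T,f(a),zz)-onz(K,T,f(b),zz)))
E
```

```text
[656.6 -10.9] 88.3
[623.3 -73.4] 70.8
[546.2 -32.1] 87.4
[579.2  31.7] 71.8
axle top [ 0.6011 -0.0209  0.055 ] shoulder [ 0.6005 -0.0209  0.014 ]
w1 0.028 0.07229731291679262
w1 0.022 0.07347794792974743
w2 0.022 0.051597709498942414
w2 0.022 0.051597709498942414
w3 0.028 0.07070879896575434
w3 0.022 0.07186349310879987
```

The scale checks out: the bracket measures 88×71 against 90×70. The small wheel at (0.458,-0.215) measures 51.6 mm, so it is the one I want. Next, a closer look at it and at the clip.

```bash
python3 - <<'E'
from h import *
yaw=np.arctan2(-.215,.458)
c=np.array([.458,-.215]); x=np.array([np.cos(yaw),np.sin(yaw)])
manip.move_pose([*(c+.0*x),.10],down(yaw))
im,K,T=snap("wrist","d_w2")
print(telemetry.observe()["time_s"])
for d in masks_of("sheave","wrist")[:2]:
    ct=cv2.findContours(d["mask"].astype(np.uint8),cv2.RETR_EXTERNAL,cv2.CHAIN_APPROX_NONE)[0]
    ct=max(ct,key=len)[:,0,:]
    P=np.array([onz(K,T,p,.022)[:2] for p in ct.astype(float)])
    print(d["confidence"],d["xy"],cv2.fitEllipse((P*1000).astype(np.float32)),proj(K,T,[*c,.022]))
E
```

```text
3.3667
0.6 [256.9, 194.7] ((458.73724365234375, -216.72976684570312), (49.7322998046875, 52.96946334838867), 65.70249938964844) [256.68257024 191.32796222]
0.57 [282.4, 306.1] ((354.32806396484375, -191.4499053955078), (73.71015930175781, 86.68021392822266), 72.01234436035156) [256.68257024 191.32796222]
```

View pics/d_w2.png

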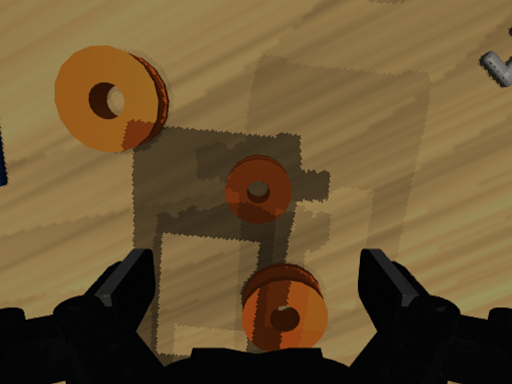

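The target wheel is centred at (258,191), which agrees with the estimate. Grasping it.

```bash
python3 - <<'E'
from h import *
st=telemetry.observe();K,T=cam("wrist",st)
p=onz(K,T,(258.5,190.7),.022);print(p)
manip.move_linear([p[0],p[1],.003],max_speed=.12,contact_N=8)
hand.grasp()
s=telemetry.observe();print(s["grip_width"],s["eef_pos"],s["contact_force"])
manip.move_linear([p[0],p[1],.11],max_speed=.15)
im,K,T=snap("wrist","e_held");s=telemetry.observe();print(s["time_s"],s["grip_width"],s["contact_force"])
for d in masks_of("sheave","wrist")[:2]:print(d["confidence"],d["xy"])
E
```

```text
[ 0.45937998 -0.21706816  0.022     ]
-2.2572143884024748e-05 [ 0.4593188  -0.21706952  0.00295376] [ 0.03578259  0.18102811 -0.13509724]
6.0583 -0.00028085263954058645 [ 0.40303044  0.65079511 -1.50838408]
0.92 [256.9, 191.9]
0.82 [109.0, 97.5]
```

View pics/e_held.png

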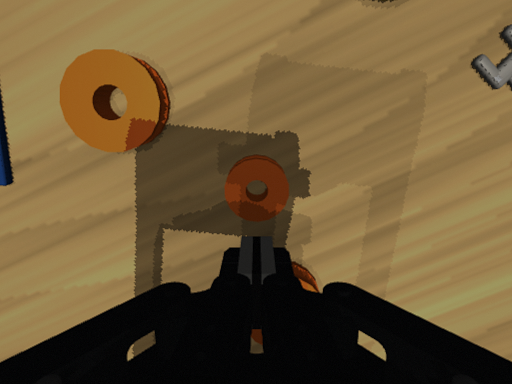

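The gripper closed to 0, so it missed, and the wheel hasn't visibly moved. I need to know why before trying again.

```bash
python3 - <<'E'
from h import *
st=telemetry.observe();print(st["grip_width"],st["eef_pos"],st["joint_positions"])
K,T=cam("wrist",st)
for z in(0,.01,.022):print(z,onz(K,T,(257,189.5),z).round(4))
a,_,_=snap("side","f_side");b,_,_=snap("scene","f_scene")
A=cv2.resize(a[60:240,200:420],None,fx=3.4,fy=3.3,interpolation=cv2.INTER_CUBIC);cv2.imwrite("pics/f1.png",A)
B=cv2.resize(b[100:280,130:350],None,fx=3.4,fy=3.3,interpolation=cv2.INTER_CUBIC);cv2.imwrite("pics/f2.png",B)
E
```

```text
-0.00011151852673931112 [ 0.4583977  -0.21647395  0.1083934 ] [-5.42350198e-01 -5.87772804e-02  1.84689185e+00 -1.89055312e-05
  1.35616149e+00  1.46734370e+00]
0 [ 0.4523 -0.2139  0.    ]
0.01 [ 0.4546 -0.215   0.01  ]
0.022 [ 0.4575 -0.2163  0.022 ]
```

View pics/f1.png

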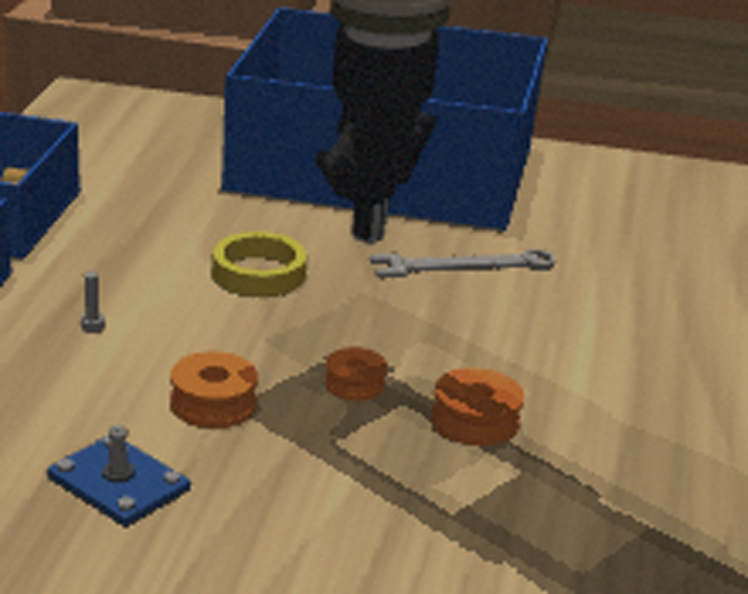

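View pics/f2.png

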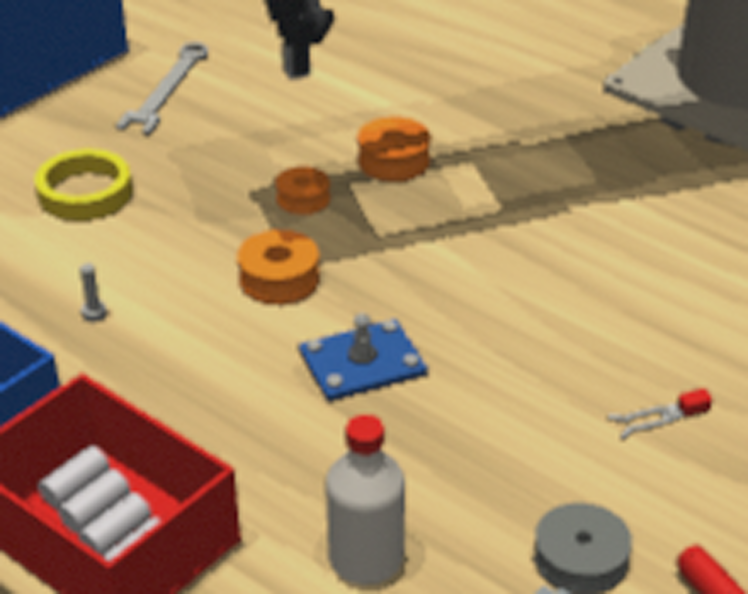

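```bash
python3 - <<'E'
from h import *
st=telemetry.observe();print(st["time_s"],st["eef_pos"])
for c in("side","scene"):
    K,T=cam(c)
    print(c,"tcp",proj(K,T,st["eef_pos"]),"wheeltop",proj(K,T,[.4585,-.2165,.022]), "bottom",proj(K,T,[.4585,-.2165,0]))
K,T=cam("wrist",st);print(proj(K,T,st["eef_pos"]))
E
```

```text
6.2083 [ 0.45860112 -0.2165905   0.10866798]
side tcp [306.96878241 142.78954656] wheeltop [304.48248352 169.29091415] bottom [303.87560131 175.67839303]
scene tcp [217.04233614 132.06296864] wheeltop [218.02351264 154.8327996 ] bottom [218.24989481 160.33214722]
[256.87965067 227.53990755]
```

The images put the fingertips about 33 mm above the reported TCP: side camera (309,133) against a predicted (307,143), and scene camera (217,123) against (217,132). That explains the miss. I'll touch the table at a clear spot to measure the true tip offset.

```bash
python3 - <<'E'
from h import *
R=down(-.2)
manip.move_pose([.46,-.09,.05],R);manip.dwell(.15)
s=telemetry.observe();print(s["eef_pos"],s["contact_force"])
r=manip.move_linear([.46,-.09,.012],max_speed=.08,contact_N=4)
print(r,telemetry.observe()["eef_pos"])
if not r:
    r=manip.move_linear([.46,-.09,-.055],max_speed=.025,contact_N=4)
s=telemetry.observe();print(r,s["eef_pos"],s["contact_force"],s["time_s"])
snap("side","g_touch")
manip.move_linear([.46,-.09,.03],max_speed=.1)
E
```

```text
[ 0.46084112 -0.09107298  0.05083871] [-0.50657484  0.35408919  0.21218109]
False [ 0.459892   -0.09003728  0.01188623]
True [ 0.45995531 -0.08997325 -0.03386063] [-1.81183894  0.43210143  8.17982525] 9.3083
```

View pics/g_touch.png

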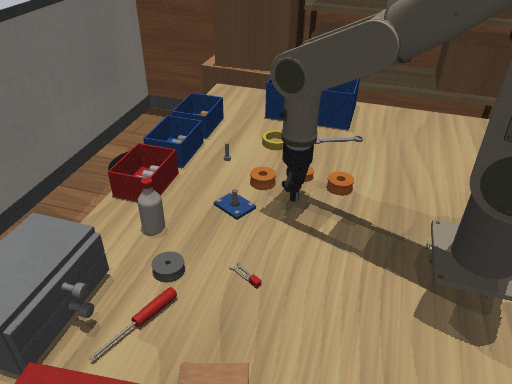

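The table touch came at reported z = -0.034, so the real tips sit about 33 mm above the reported TCP. I'll apply that offset and grasp again.

```bash
cat >> h.py <<'E'
OFF=.033  # real tip z = eef z + OFF (shut)
E
python3 - <<'E'
from h import *
yaw=np.arctan2(-.215,.458);R=down(yaw)
p=[.4585,-.2165]
hand.gripper_open()
manip.move_pose([*p,.06],R)
manip.move_linear([*p,-.033],max_speed=.12,contact_N=8)
hand.grasp()
s=telemetry.observe();print(s["grip_width"],s["eef_pos"],s["contact_force"])
manip.move_linear([*p,.06],max_speed=.15);manip.dwell(.2)
im,K,T=snap("wrist","h_held");s=telemetry.observe();print(s["time_s"],s["grip_width"],s["contact_force"])
print([(d["confidence"],d["xy"]) for d in masks_of("sheave","wrist")[:3]])
E
```

```text
0.049406383868063286 [ 0.45943324 -0.21713001 -0.0318385 ] [0.30168052 0.55621359 6.9490287 ]
13.8833 0.049231247796402776 [-0.10286636  0.89195804 -1.3849641 ]
[(0.81, [294.6, 336.1]), (0.76, [258.2, 271.6]), (0.66, [77.6, 96.7])]
```

View pics/h_held.png

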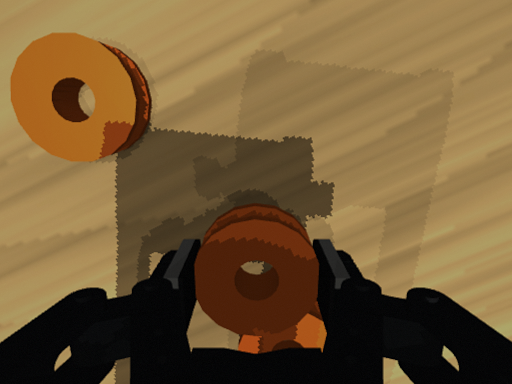

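The wheel is held at width 49 mm, with its top face centred near (257,278). I'll overlay a model to find its offset in the tool frame.

```bash
python3 - <<'E'
from h import *
i=camera_info("wrist");K=i["K"];T=i["T_tool_cam"]
im=cv2.imread("pics/h_held.png")
for uv in [(257,277),(257,280)]:print(uv,onz(K,T,uv,-.054).round(4))
a=np.linspace(0,2*np.pi,200)
big=cv2.resize(im[190:350,170:340],None,fx=4,fy=4,interpolation=cv2.INTER_CUBIC);big=cv2.convertScaleAbs(big,alpha=2)
out=[]
for dx,col in((-.002,(255,0,0)),(0.0015,(0,255,0)),):
  for r,z in((.026,-.054),(.009,-.054),(.026,-.032)):
    P=np.array([proj(K,T,[dx+r*np.cos(t),r*np.sin(t)*1,z]) for t in a])
    cv2.polylines(big,[((P-[170,190]+.5)*4).astype(int)],True,col,1)
cv2.imwrite("pics/i.png",big[:600])
E
```

```text
(257, 277) [-0.0003 -0.0001 -0.054 ]
(257, 280) [-0.0017 -0.0001 -0.054 ]
```

View pics/i.png

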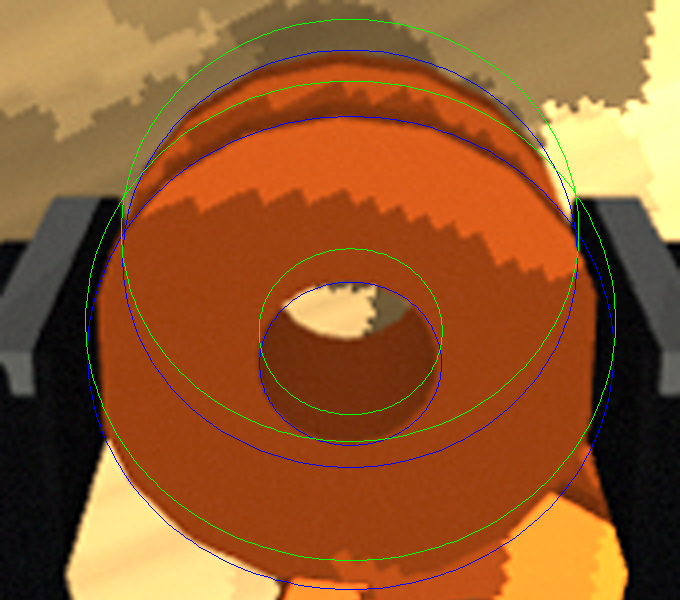

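The model fits with the bore at tool x ≈ -0.002, y ≈ 0. Next I'll move back from the bracket and refine the axle position.

```bash
python3 - <<'E'
from h import *
ax=np.array([.601,-.0209]);yaw=-.035;R=down(yaw)
q=ax-.075*R[:2,0]
manip.move_pose([*q,.08],R);manip.dwell(.25)
im,K,T=snap("wrist","j_axle");s=telemetry.observe();print(s["time_s"],s["eef_pos"])
print("pred head",proj(K,T,[*ax,.055]),"shoulder",proj(K,T,[*ax,.014]))
print([(d["confidence"],d["xy"]) for d in masks_of("bracket","wrist")[:3]])
cv2.imwrite("pics/j2.png",cv2.resize(im[:200,140:380],None,fx=3,fy=3,interpolation=cv2.INTER_CUBIC))
E
```

```text
15.0833 [ 0.52586897 -0.01942848  0.07986859]
pred head [254.53983765  85.47712711] shoulder [254.79987949  88.18613411]
[(0.73, [252.1, 84.0])]
```

View pics/j2.png

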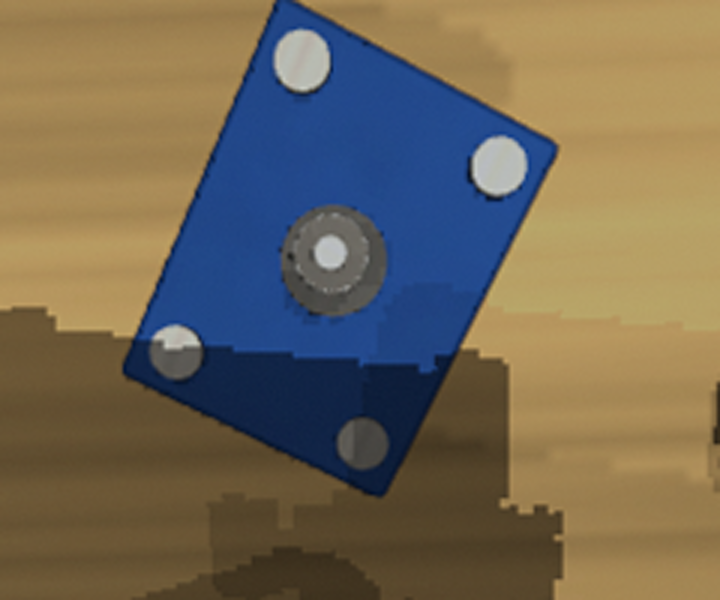

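```bash
python3 - <<'E'
from h import *
yaw=-.035;R=down(yaw)
s=telemetry.observe();K,T=cam("wrist",s)
a1=onz(K,T,(250.2,84.0),.055);a2=onz(K,T,(251,86.9),.014);print(a1.round(4),a2.round(4))
ax=(a1+a2)[:2]/2
q=ax+.002*R[:2,0]
manip.move_linear([*q,.045],max_speed=.12);manip.dwell(.15)
print(telemetry.observe()["eef_pos"],q)
snap("scene","k_scene");snap("side","k_side");a,_,_=snap("wrist","k_wrist")
A=[cv2.resize(cv2.imread(f"pics/k_{n}.png")[y:y+100,x:x+110],None,fx=3.5,fy=3.5,interpolation=cv2.INTER_CUBIC) for n,x,y in(("scene",180,140),("side",180,140))]
cv2.imwrite("pics/k.png",np.hstack(A))
print(telemetry.observe()["time_s"])
E
```

```text
[ 0.602 -0.018  0.055] [ 0.6021 -0.0179  0.014 ]
[ 0.6038214  -0.01803684  0.04548073] [ 0.60402391 -0.01801979]
16.2917
```

View pics/k.png

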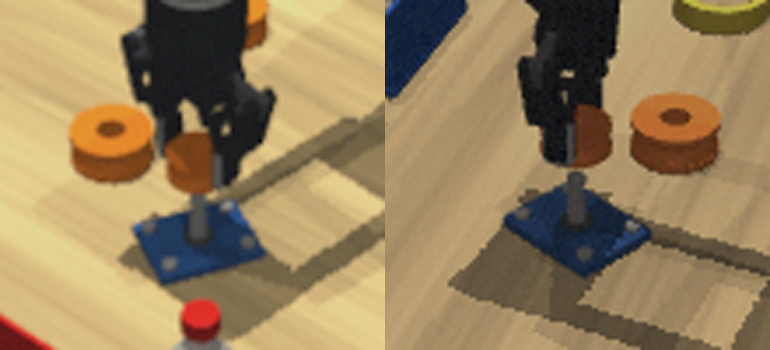

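View pics/k_wrist.png

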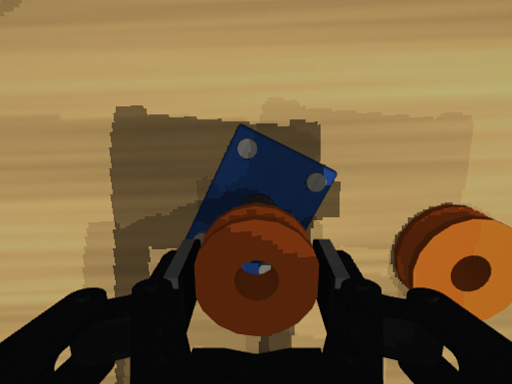

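```bash
python3 - <<'E'
from h import *
s=telemetry.observe();K,T=cam("wrist",s);ax=[.602,-.018]
print(proj(K,T,[*ax,.055]),proj(K,T,[*ax,.014]))
im=cv2.imread("pics/k_wrist.png");cv2.imwrite("pics/k3.png",cv2.convertScaleAbs(cv2.resize(im[230:310,210:310],None,fx=6,fy=6,interpolation=cv2.INTER_CUBIC),alpha=1.6))
E
```

```text
[257.5844783 238.0317076] [257.31521001 213.27466188]
```

View pics/k3.png

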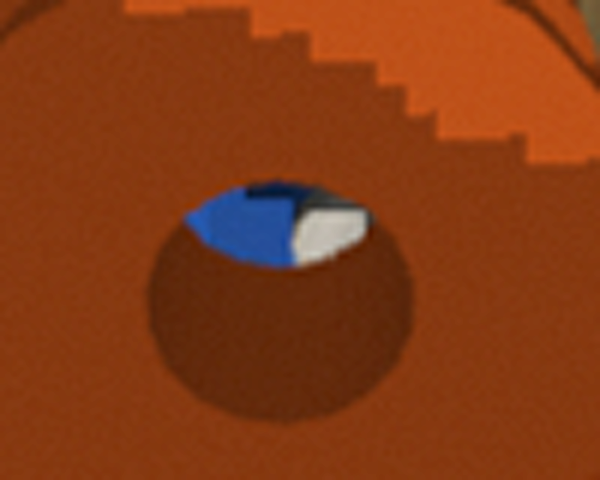

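The white patch in the bore is a plate screw, and the axle is aligned behind the wheel. Lowering with contact detection.

```bash
python3 - <<'E'
from h import *
yaw=-.035;R=down(yaw);q=np.array([.602,-.018])+.002*R[:2,0]
r=manip.move_linear([*q,.0],max_speed=.05,contact_N=5)
s=telemetry.observe();print(r,s["eef_pos"],s["contact_force"],s["time_s"])
if not r:
    r=manip.move_linear([*q,-.025],max_speed=.03,contact_N=4)
    s=telemetry.observe();print(r,s["eef_pos"],s["contact_force"],s["time_s"])
E
```

```text
False [ 6.04418075e-01 -1.81360556e-02  4.43983227e-04] [-0.15867432 -0.38087187 -0.99037315] 17.3417
True [ 0.60384099 -0.01803911 -0.01785661] [-1.14988638  0.32159317  6.01110545] 17.95
```

It seated at the expected height. Releasing, checking, then looking at the clip.

```bash
python3 - <<'E'
from h import *
yaw=-.035;R=down(yaw);q=np.array([.602,-.018])+.002*R[:2,0]
hand.gripper_open()
manip.move_linear([*q,.06],max_speed=.15)
c=np.array([.485,.212]);cy=np.arctan2(-.016,.022)
R=down(cy)
manip.move_pose([*c,.12],R);manip.dwell(.25)
im,K,T=snap("wrist","l_clip");print(telemetry.observe()["time_s"])
for l in("clip",):
  for d in masks_of(l,"wrist")[:3]:print(l,d["confidence"],d["xy"],onz(K,T,d["xy"],.003).round(4))
cv2.imwrite("pics/l2.png",cv2.resize(im[60:330,110:410],None,fx=2.2,fy=2.2,interpolation=cv2.INTER_CUBIC))
snap("scene","l_scene");snap("side","l_side")
A=[cv2.resize(cv2.imread(f"pics/l_{n}.png")[y:y+100,x:x+110],None,fx=3.5,fy=3.5,interpolation=cv2.INTER_CUBIC) for n,x,y in(("scene",180,140),("side",180,140))]
cv2.imwrite("pics/l3.png",np.hstack(A))
E
```

```text
20.4083
clip 0.77 [249.9, 173.4] [0.4934 0.2121 0.003 ]
```

View pics/l2.png

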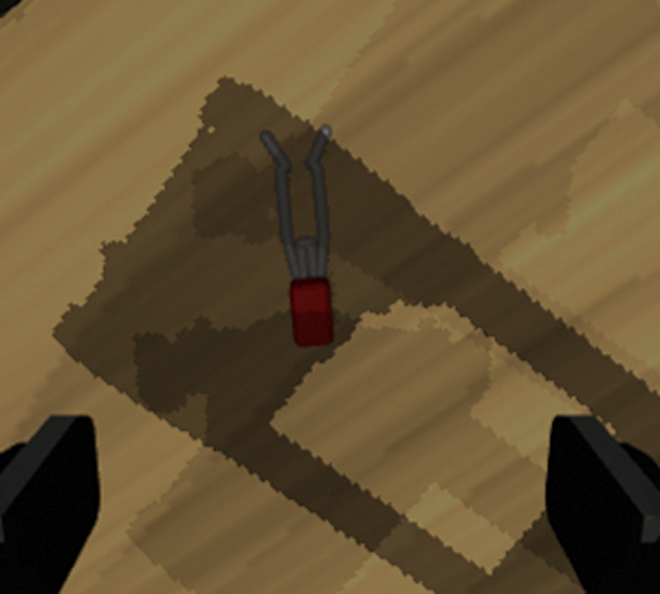

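View pics/l3.png

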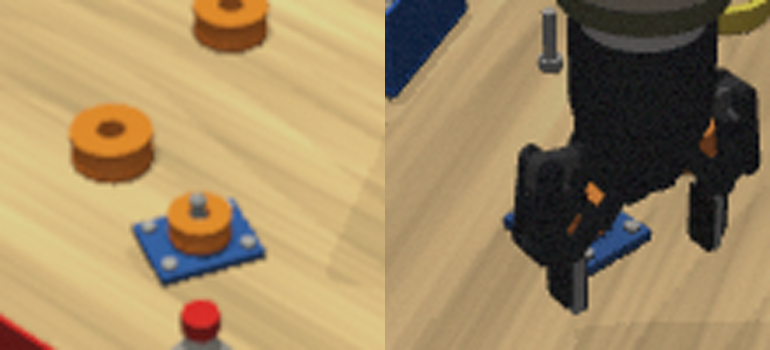

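```bash
python3 - <<'E'
from h import *
s=telemetry.observe();K,T=cam("wrist",s)
f=lambda p:((p[0]+.5)/2.2+110-.5,(p[1]+.5)/2.2+60-.5)
t=onz(K,T,f((296,132)),.0025);a=onz(K,T,f((309,276)),.0025)
bl=onz(K,T,f((284,165)),.0025);br=onz(K,T,f((315,162)),.0025);b=(bl+br)/2
h1=onz(K,T,f((311,280)),.016);h2=onz(K,T,f((314,346)),.016)
print("tips",t,"bulge",b,"front",a,"handle top front/back",h1,h2, np.linalg.norm(t-a),np.linalg.norm(h1-h2),np.linalg.norm(t-b))
for p,q in((t,a),(b,a),(h1,h2),(t,h2*[1,1,0])):
    d=(p-q)[:2];print(np.arctan2(d[1],d[0]))
print(s["eef_pos"],np.arctan2(-.016,.022))
d=(t-a)[:2]/np.linalg.norm((t-a)[:2])
print("origin est from tips",t[:2]-.071*d,"from bulge",b[:2]-.058*d,"from handle",(h1+h2)[:2]/2)
E
```

```text
tips [0.53286814 0.18942308 0.0025    ] bulge [0.52257009 0.19540859 0.0025    ] front [0.48456402 0.21886406 0.0025    ] handle top front/back [0.4853533  0.21705339 0.016     ] [0.46318716 0.23189917 0.016     ] 0.05656906676752101 0.026678356585615536 0.011911172528129758
-0.5473697342002546
-0.5529348971392892
-0.5901345709910286
-0.5474333823065364
[0.48519337 0.21165313 0.11992716] -0.6287962864154331
origin est from tips [0.4722415  0.22637454] from bulge [0.47304411 0.22559428] from handle [0.47427023 0.22447628]
```

The wheel is on the axle. The clip's yaw is about -0.55 and its origin is about (0.473, 0.2255). Grasping its handle.

```bash
python3 - <<'E'
from h import *
R=down(-.55);p=np.array([.4732,.2253])
manip.move_pose([*p,.04],R)
r=manip.move_linear([*p,-.030],max_speed=.1,contact_N=8)
hand.grasp()
s=telemetry.observe();print(r,s["grip_width"],s["eef_pos"],s["contact_force"])
manip.move_linear([*p,.06],max_speed=.15);manip.dwell(.25)
im,K,T=snap("wrist","m_held");s=telemetry.observe();print(s["time_s"],s["grip_width"],s["contact_force"],s["eef_pos"])
cv2.imwrite("pics/m2.png",cv2.resize(im[60:330,110:410],None,fx=2.2,fy=2.2,interpolation=cv2.INTER_CUBIC))
snap("side","m_side");snap("scene","m_scene")
A=[cv2.resize(cv2.imread(f"pics/m_{n}.png")[y:y+100,x:x+110],None,fx=3.5,fy=3.5,interpolation=cv2.INTER_CUBIC) for n,x,y in(("scene",270,160),("side",200,200))]
cv2.imwrite("pics/m3.png",np.hstack(A))
E
```

```text
False 0.01428213301143529 [ 0.47358018  0.22546941 -0.02962244] [ 0.49201766 -0.17501173  2.60554624]
23.525 0.014054693898255694 [-0.24309965  0.05728136 -0.92700219] [0.47254938 0.22504759 0.05901335]
```

View pics/m2.png

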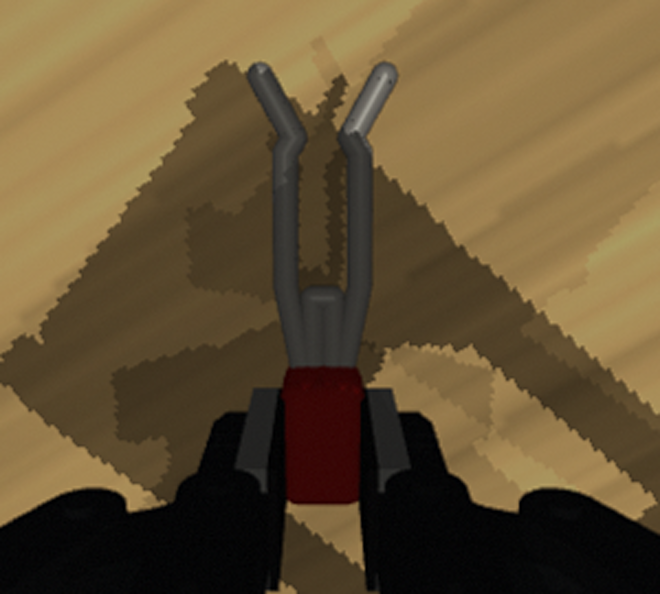

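View pics/m3.png

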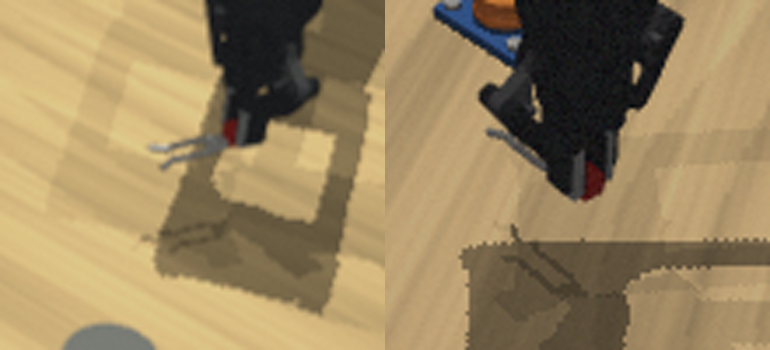

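```bash
python3 - <<'E'
from h import *
i=camera_info("wrist");K=i["K"];T=i["T_tool_cam"]
f=lambda p:((p[0]+.5)/2.2+110-.5,(p[1]+.5)/2.2+60-.5)
for n,p,z in[("tipL",(252,64),-.0322),("tipR",(391,66),-.0322),("mid",(321,66),-.0322),("bulge",(323,134),-.0322),("legs mid",(322.5,200),-.0322),("loop end",(322,287),-.0322),("handle front top",(322,368),-.0457),("handle rear top",(322,503),-.0457)]:
    print(n,onz(K,T,f(p),z).round(4))
for z in (-.0262,-.0322,-.0382):print(z,[ (2.2*(proj(K,T,[x,0,z])-[110,60])).round(0) for x in(.071,.058,.040)])
E
```

```text
tipL [ 0.0713 -0.013  -0.0322]
tipR [ 0.0709  0.0123 -0.0322]
mid [ 0.0709 -0.0004 -0.0322]
bulge [ 0.0588 -0.0001 -0.0322]
legs mid [ 0.0465 -0.0002 -0.0322]
loop end [ 0.0294 -0.0003 -0.0322]
handle front top [ 0.0175 -0.0003 -0.0457]
handle rear top [-0.0103 -0.0003 -0.0457]
-0.0262 [array([323.,  66.]), array([323., 136.]), array([323., 228.])]
-0.0322 [array([323.,  65.]), array([323., 138.]), array([323., 233.])]
-0.0382 [array([323.,  64.]), array([323., 140.]), array([323., 239.])]
```

The clip is gripped straight, with the mouth on the centre line and the inner loop's end at tool x ≈ 0.029, so the stop should come near 0.034–0.036. Moving to pre-insertion.

```bash
python3 - <<'E'
from h import *
R=down(-.55);x=R[:2,0];ax=np.array([.602,-.018])
q=ax-.095*x
manip.move_pose([*q,.06],R)
manip.move_linear([*q,.0085],max_speed=.1);manip.dwell(.3)
im,K,T=snap("wrist","n_pre");s=telemetry.observe();print(s["time_s"],s["eef_pos"],q,s["contact_force"])
print("pred head top",proj(K,T,[*ax,.055]),"z51",proj(K,T,[*ax,.051]))
cv2.imwrite("pics/n2.png",cv2.resize(im[0:230,130:380],None,fx=2.6,fy=2.6,interpolation=cv2.INTER_CUBIC))
snap("side","n_side");snap("scene","n_scene")
A=[cv2.resize(cv2.imread(f"pics/n_{n}.png")[y:y+80,x:x+90],None,fx=4.2,fy=4.2,interpolation=cv2.INTER_CUBIC) for n,x,y in(("scene",200,150),("side",200,150))]
cv2.imwrite("pics/n3.png",np.hstack(A))
E
```

```text
25.4583 [0.52146286 0.03157705 0.00905194] [0.52101017 0.03165529] [ 0.06564304 -0.06205463 -1.05919048]
pred head top [257.40597132  16.53114234] z51 [257.37204551  19.23810286]
```

View pics/n2.png

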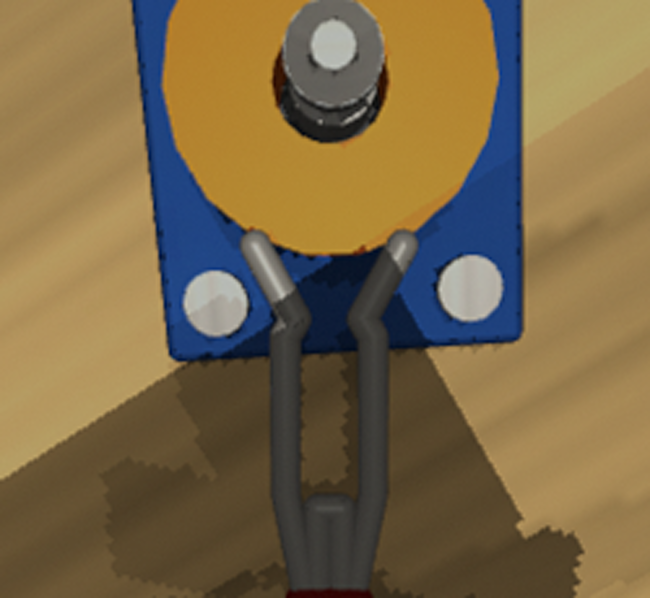

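View pics/n3.png

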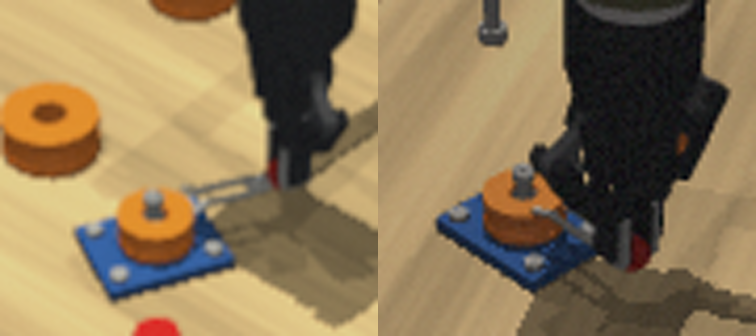

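The axle head at (258,18) is centred on the mouth to within about 0.5 mm. I'll advance the tips over the wheel and feel for its top to set the height.

```bash
cat >> h.py <<'E'
R=down(-.55);X=R[:,0];Y=R[:,1];AX=np.array([.602,-.018,0])+.0005*Y
def at(dist,z): return AX-dist*X+np.array([0,0,z])
def fx(s,f0): return float(-(np.array(s["contact_force"])-f0)@X)
E
python3 - <<'E'
from h import *
r=manip.move_linear(at(.078,.0085),max_speed=.06,contact_N=3);manip.dwell(.2)
s=telemetry.observe();print(r,s["eef_pos"],at(.078,0),s["contact_force"])
r=manip.move_linear(at(.078,-.004),max_speed=.012,contact_N=2)
s=telemetry.observe();print(r,s["eef_pos"],s["contact_force"]);z=s["eef_pos"][2]
manip.move_linear(at(.078,z+.002),max_speed=.02);manip.dwell(.3)
for _ in range(4):
    s=telemetry.observe();print(s["eef_pos"],s["contact_force"],s["time_s"]);manip.dwell(.05)
E
```

```text
False [0.53502442 0.0224314  0.00836626] [0.53524174 0.02234334 0.        ] [ 0.02767377 -0.35594099 -0.45780409]
True [0.5348498  0.02256716 0.00521007] [0.03731129 1.01050804 3.97023775]
[0.53504946 0.02234473 0.00702455] [ 0.39343208 -0.67208589 -0.54779248] 27.2333
[0.53507572 0.02234441 0.00706039] [ 0.26885056  0.61327476 -0.12635618] 27.2833
[0.5351471  0.02232193 0.00711486] [ 0.14649427  0.54992873 -0.93590561] 27.3333
[0.53518244 0.02236178 0.00715141] [-0.46669058  0.13142989  0.03237783] 27.3833
```

```bash
python3 - <<'E'
from h import *
f0=np.array(telemetry.observe()["contact_force"])
for d,n in((.066,6),(.060,9),(.056,9),(.052,9),(.048,9)):
    r=manip.move_linear(at(d,.0071),max_speed=.015,contact_N=n)
    s=telemetry.observe();dd=float((AX-s["eef_pos"])@X);print(d,r,round(dd,4),np.round(s["contact_force"],2),round(fx(s,0),2),s["time_s"])
    if r and d!=.066: break
E
```

```text
0.066 False 0.0661 [-0.42 -0.23 -1.03] 0.24 28.3833
0.06 False 0.0602 [-0.47  1.4  -0.97] 1.14 28.9333
0.056 False 0.0547 [ 2.51 -0.52 -0.26] -2.41 29.35
0.052 False 0.0518 [ 1.23  0.06 -1.  ] -1.01 29.7667
0.048 False 0.0479 [ 1.29  0.98 -0.99] -0.59 30.1833
```

It snapped past the bulge: the force reversed to -2.4 N at 0.055. Now I'll lower the clip onto the wheel and push gently to the stop.

```bash
python3 - <<'E'
from h import *
r=manip.move_linear(at(.048,.003),max_speed=.008,contact_N=2)
s=telemetry.observe();z=s["eef_pos"][2];print("down",r,s["eef_pos"],np.round(s["contact_force"],2))
z=z+.0003
manip.move_linear(at(.047,z),max_speed=.01);manip.dwell(.1)
d=.047
for d in (.041,.038):
    r=manip.move_linear(at(d,z),max_speed=.01,contact_N=5)
    s=telemetry.observe();dd=float((AX-s["eef_pos"])@X);print(d,r,round(dd,4),np.round(s["contact_force"],2),round(fx(s,0),2),s["time_s"])
    if r: break
E
```

```text
down True [0.5608994  0.00668477 0.00602886] [0.37 0.34 3.71]
0.041 False 0.0407 [-1.21  1.74  2.56] 1.94 31.6833
0.038 False 0.0378 [-2.03  2.06  2.27] 2.8 32.1333
```

```bash
python3 - <<'E'
from h import *
s=telemetry.observe();z=s["eef_pos"][2]+.0002
base=np.mean([fx(telemetry.observe(),0) for _ in range(3)]);print(base,s["eef_pos"])
r=manip.move_linear(at(.030,z),max_speed=.004,contact_N=10-base)
for _ in range(5):
    s=telemetry.observe();dd=float((AX-s["eef_pos"])@X);print(r,round(dd,4),np.round(s["contact_force"],2),round(fx(s,0),2),round(s["time_s"],2));manip.dwell(.05)
E
```

```text
2.8017481533788824 [0.56954037 0.00133061 0.00634989]
True 0.0341 [-1.38  1.2   4.82] 1.8 33.34
True 0.0341 [-0.17  0.2   4.03] 0.25 33.39
True 0.0342 [ 0.31 -0.61  4.94] -0.58 33.44
True 0.0342 [ 1.1  -1.32  3.98] -1.63 33.49
True 0.0342 [ 1.97 -0.48  5.34] -1.93 33.54
```

```bash
python3 - <<'E'
from h import *
im,K,T=snap("wrist","o_w");s=telemetry.observe();print(s["eef_pos"],np.round(s["contact_force"],2),round(fx(s,0),2),s["grip_width"],s["tool_rot"].round(3).tolist())
snap("side","o_side");snap("scene","o_scene")
A=[cv2.resize(cv2.imread(f"pics/o_{n}.png")[y:y+80,x:x+90],None,fx=4.2,fy=4.2,interpolation=cv2.INTER_CUBIC) for n,x,y in(("scene",200,150),("side",200,150))]
cv2.imwrite("pics/o3.png",np.hstack(A))
cv2.imwrite("pics/o2.png",cv2.resize(im[90:290,150:370],None,fx=2.9,fy=2.9,interpolation=cv2.INTER_CUBIC))
E
```

```text
[ 5.72531405e-01 -4.43592571e-04  6.15905450e-03] [ 1.92 -2.23  4.87] -2.8 0.01461249279915673 [[0.853, -0.522, -0.005], [-0.522, -0.853, 0.001], [-0.005, 0.002, -1.0]]
```

View pics/o2.png

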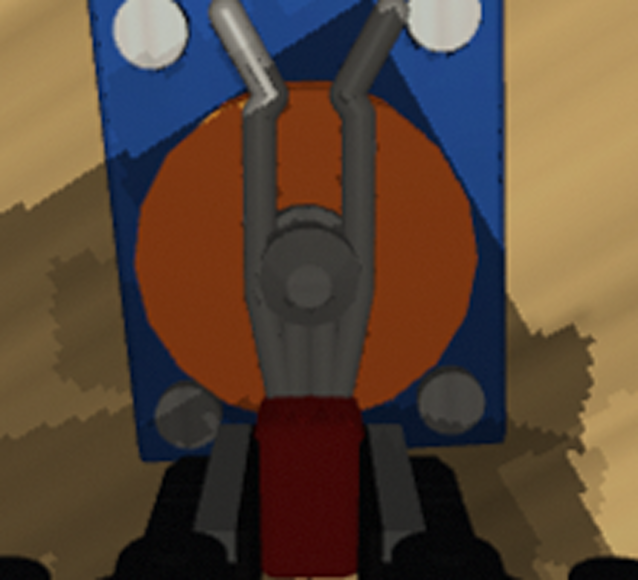

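View pics/o3.png

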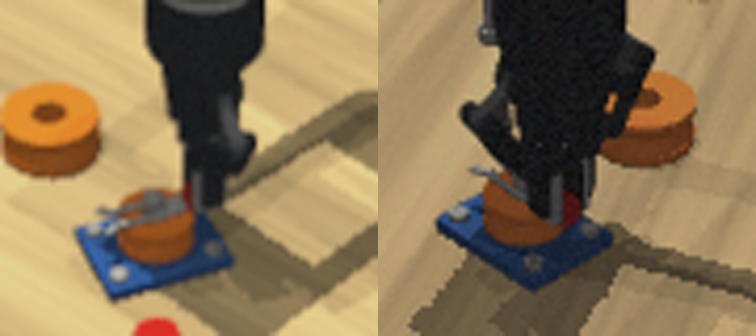

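The picture shows the loop against the axle at about (305,320) in the crop. But the arm relaxed after the contact stop, so I can't be sure 6 N was held. I'll unload z slightly and push again in small monitored steps.

```bash
python3 - <<'E'
from h import *
def rd(n=4):
    F=[];
    for _ in range(n):
        s=telemetry.observe();F.append(s["contact_force"]);manip.dwell(.02)
    F=np.array(F);return s,float((-(F@X)).mean()),float((-(F@X)).max()),F[:,2].mean()
s,m,M,fz=rd();e=s["eef_pos"];d0=float((AX-e)@X);print(d0,m,M,fz,e[2])
z=e[2]+.0005
manip.move_linear(at(d0,z),max_speed=.01)
s,m,M,fz=rd();print("lift",round(m,2),round(fz,2),s["eef_pos"][2])
d=d0
for k in range(14):
    d-=.0002
    r=manip.move_linear(at(d,z),max_speed=.004,contact_N=8)
    s,m,M,fz=rd();print(round(d,4),r,round(float((AX-s["eef_pos"])@X),4),round(m,2),round(M,2),round(fz,2),round(s["time_s"],2))
    if m>8.5 or r: break
E
```

```text
0.03436245806958387 -3.881231512577341 -3.392515901309262 4.436406301705564 0.006145025947954047
lift -2.72 2.41 0.006371852142538999
0.0342 False 0.0346 -0.3 0.02 2.61 34.48
0.034 False 0.0345 1.97 2.33 3.73 34.79
0.0338 False 0.0343 4.81 4.95 4.7 35.11
0.0336 False 0.0342 6.12 6.86 5.13 35.42
0.0334 False 0.0342 6.8 7.08 5.4 35.74
0.0332 False 0.0342 7.29 7.83 6.29 36.06
0.033 False 0.0341 8.43 8.75 6.84 36.38
0.0328 False 0.0341 9.14 9.3 7.88 36.69
```

The push is 9.1 N, but the downward load has grown to 7.9 N and adds friction. I'll unload z while keeping the push.

```bash
cat >> h.py <<'E'
def rd(n=4):
    F=[]
    for _ in range(n):
        s=telemetry.observe();F.append(s["contact_force"]);manip.dwell(.02)
    F=np.array(F);return s,float((-(F@X)).mean()),float((-(F@X)).max()),F[:,2].mean()
E
python3 - <<'E'
from h import *
d=.0328;z=.00665
for k in range(5):
    z+=.0005
    r=manip.move_linear(at(d,z),max_speed=.01,contact_N=8)
    s,m,M,fz=rd();print(round(z,5),r,s["eef_pos"][2].round(5),round(float((AX-s["eef_pos"])@X),4),round(m,2),round(M,2),round(fz,2),round(s["time_s"],2))
    if fz<3 or m>10.5: break
E
```

```text
0.00715 False 0.00653 0.0341 6.59 7.12 3.96 37.01
0.00765 False 0.00667 0.034 5.2 5.68 0.93 37.33
```

```bash
python3 - <<'E'
from h import *
d=.0328;z=.00765
for k in range(12):
    d-=.0002
    r=manip.move_linear(at(d,z),max_speed=.004,contact_N=7)
    s,m,M,fz=rd();print(round(d,4),r,s["eef_pos"][2].round(5),round(float((AX-s["eef_pos"])@X),4),round(m,2),round(M,2),round(fz,2),round(s["time_s"],2))
    if m>9.8 or r: break
    if fz>3.5: z+=.0003
E
```

```text
0.0326 False 0.00667 0.034 6.62 7.3 1.79 37.64
0.0324 False 0.00665 0.034 7.11 7.56 2.47 37.96
0.0322 False 0.00662 0.034 8.11 8.52 3.24 38.27
0.032 False 0.00663 0.034 8.89 9.58 4.07 38.59
0.0318 False 0.00673 0.034 8.27 8.42 3.06 38.91
0.0316 False 0.00671 0.034 9.41 10.1 3.3 39.23
0.0314 False 0.00666 0.034 10.41 11.98 4.25 39.54
```

A firm stop: 10.4 N with no motion past 0.0340. Unloading gently, then releasing.

```bash
python3 - <<'E'
from h import *
r=manip.move_linear(at(.0336,.0066),max_speed=.01)
s,m,M,fz=rd();print(s["eef_pos"][2].round(5),round(float((AX-s["eef_pos"])@X),4),round(m,2),round(fz,2))
hand.gripper_open();manip.dwell(.1)
s,m,M,fz=rd();print(round(m,2),round(fz,2),s["eef_pos"])
e=s["eef_pos"]
manip.move_linear([e[0],e[1],.07],max_speed=.1)
q=at(.09,.09);manip.move_linear(q,max_speed=.15);manip.dwell(.25)
im,K,T=snap("wrist","p_w");snap("side","p_side");snap("scene","p_scene")
print(telemetry.observe()["time_s"])
A=[cv2.resize(cv2.imread(f"pics/p_{n}.png")[y:y+80,x:x+90],None,fx=4.2,fy=4.2,interpolation=cv2.INTER_CUBIC) for n,x,y in(("scene",200,150),("side",200,150))]
cv2.imwrite("pics/p3.png",np.hstack(A))
cv2.imwrite("pics/p2.png",cv2.resize(im[0:200,150:370],None,fx=2.9,fy=2.9,interpolation=cv2.INTER_CUBIC))
E
```

```text
0.00642 0.0341 5.53 4.47
0.2 0.0 [ 0.57310992 -0.00086863  0.00661165]
42.625
```

View pics/p2.png

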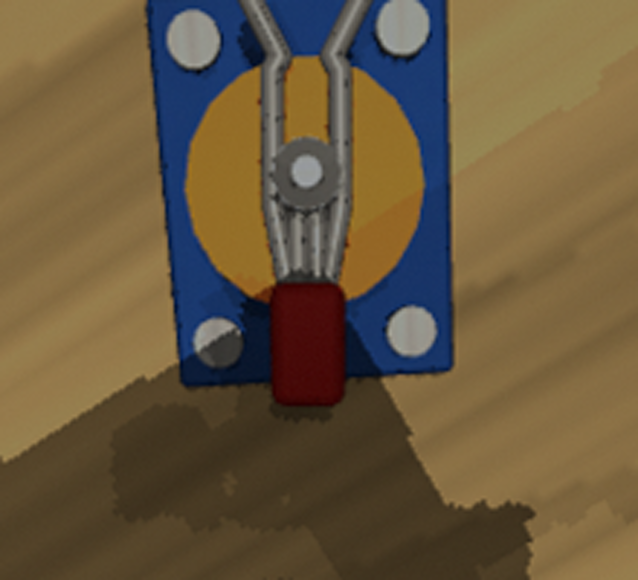

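View pics/p3.png

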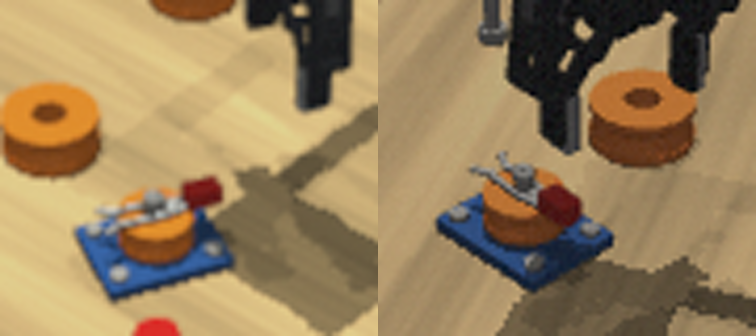

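It's seated. Now checking flatness by projecting the flat-clip prediction into the views.

```bash
python3 - <<'E'
from h import *
st=telemetry.observe();print(st["eef_pos"],st["contact_force"])
ax=np.array([.602,-.018,0])
ims=[]
for c,(x0,y0) in (("scene",(200,150)),("side",(200,150)),("wrist",(180,0))):
    K,T=cam(c,st); im=get_image(c); big=cv2.resize(im[y0:y0+ (80 if c!="wrist" else 150),x0:x0+(90 if c!="wrist" else 150)],None,fx=8 if c!="wrist" else 4,fy=8 if c!="wrist" else 4,interpolation=cv2.INTER_CUBIC);k=8 if c!="wrist" else 4
    dax=0
    for tilt,col in((0,(0,255,0)),(-6,(255,255,0))):
        # tilt about wheel-edge: handle down by 6 deg
        c_,s_=np.cos(np.radians(tilt)),np.sin(np.radians(tilt))
        def pt(x,y,z): # clip frame
            px=x-.0345; return ax+[0,0,.036]+X*(px*c_+z*s_)+Y*y+np.array([0,0,1])*(-px*s_+z*c_)
        for ln in ([(-.013,-.008,0),(.013,-.008,0),(.013,.008,0),(-.013,.008,0)],[(-.013,-.008,.016),(.013,-.008,.016),(.013,.008,.016),(-.013,.008,.016)],[(.071,-.0115,.0025),(.058,-.0053,.0025),(.03,-.0075,.0025)],[(.071,.0115,.0025),(.058,.0053,.0025),(.03,.0075,.0025)]):
            P=np.array([proj(K,T,pt(*q)) for q in ln]);cv2.polylines(big,[((P-[x0,y0]+.5)*k).astype(int)],len(ln)==4,col,1)
    cv2.imwrite(f"pics/q_{c}.png",big)
print(telemetry.observe()["time_s"])
E
```

```text
[0.52509372 0.02839832 0.0897363 ] [ 0.34898181 -0.29952448 -0.60546401]
42.775
```

View pics/q_scene.png

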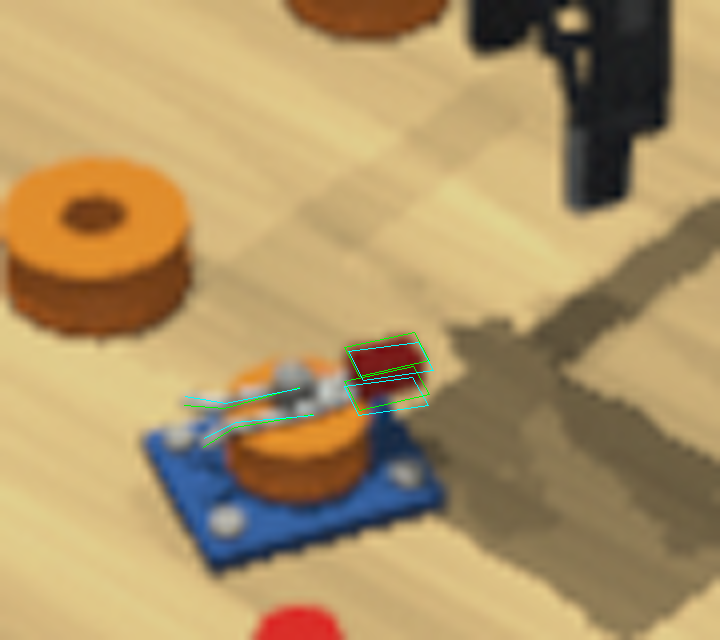

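View pics/q_side.png

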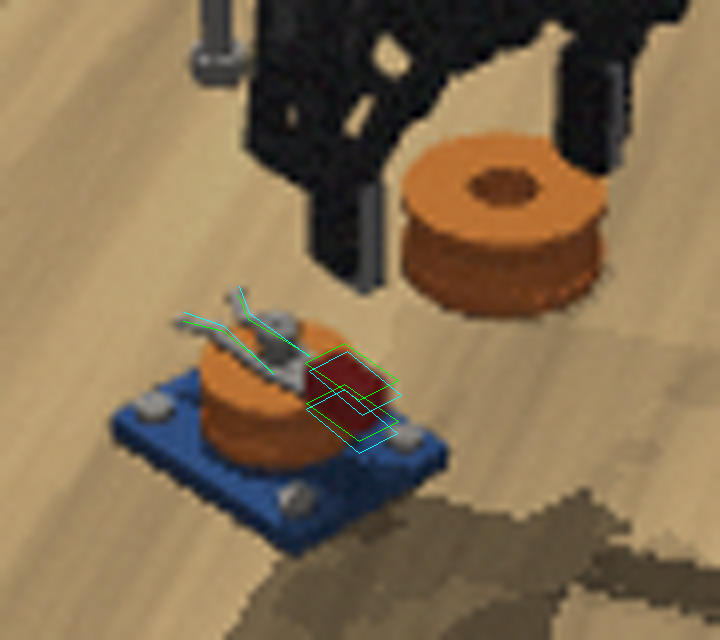

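View pics/q_wrist.png

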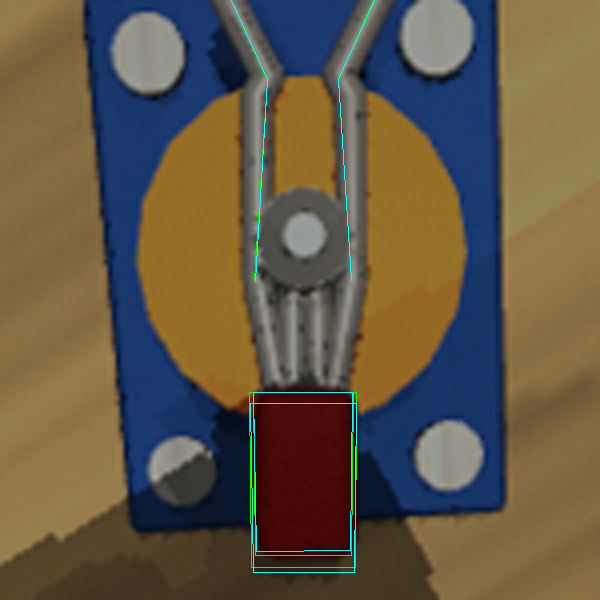

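The flat prediction (green) matches in all three views, the clip is against the axle, and the gripper is clear. Handing in.

```bash
python3 - <<'E'
from h import *
print(hand_in(),telemetry.observe()["time_s"])
E
```

```text
the job is handed in; nothing more can be done
the job is handed in; nothing more can be done
```

I put the orange wheel on the stub axle, pushed the clip past its bulge to the stop, let go, and handed the job in at about 43 s.

- **Wheel:** I took the small one of the three; it measured 51.6 mm against the 52 mm given. It met the shoulder within about 2 mm of the expected height.
- **First grasp missed:** the real fingertips sit about 33 mm above the reported TCP. I measured that by touching the table at a clear spot and corrected for it. I saw no sign that the miss moved anything.
- **Clip:** the force dropped sharply as it snapped past the bulge. I then pushed in small steps to a hard stop with the axle about 34 mm from the tool centre, and held about 10.4 N along the push.
- **Force limit:** the largest push reading was 12.0 N. Adding the downward press, the total on the wrist was about 12 to 13 N, under 14 N but with little to spare. An earlier contact stop cut out on its own and gave no clear reading, so I don't know its peak.
- **Stop force:** allowing for leg drag and friction on the wheel, I put the force on the loop at 6 N or just above in the worst case. I could not measure it directly.
- **Final pictures:** the clip lies flat as far as the cameras can show, and its loop is against the axle. The gripper is clear. In the parts of the pictures I looked at, nothing else has moved, but I did not check every bystander one by one.

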